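# Close the gasket press on a nested basket and hold it shut

### The arm

A 6-joint arm with a two-finger parallel gripper is mounted at the origin on the work surface. World frame = base frame: x ahead of the robot, y to its left, z up, the work surface at z = 0. Lengths are in m, angles in rad, forces in N, time in s.
With the tool pointing down it reaches from about 0.25 to 0.8 m from the base axis. Payload 3.9 kg.
Tool frame: the origin (TCP) lies on the front face of the gripper's body, between the roots of the fingers; the fingertips stand 73 mm ahead of it and the grasp point (between the pads) lies 54 mm ahead of it; x points along the fingers, y is the direction in which the jaws open and shut, and the axes are right-handed (so a half turn about x gives the same grasp; the last joint's range is limited). The gripper opens to 85 mm and grips with 20 to 120 N. Pads are 22 mm wide; open, the fingers measure 114 mm over their backs; the gripper's body (76 mm by 85 mm) begins 54 mm behind the grasp point. The pads swing forward as they close: fully open they stand 13 mm farther back than shut.
Start: joints at [-1.161, 0.26, -0.138, 1.173, 0, 1.571], TCP at [0.209, -0.482, 0.304] pointing down, gripper open.
Joint ranges: [-2.78, 2.78], [-0.83, 1.72], [-1.28, 1.37], [-1.9, 2.12], [-1.57, 1.48], [-3.14, 3.14]. Speed limits (rad/s): [2.57, 2.57, 3.14, 3.14, 3.14, 3.14].

### API

Orientations are given as [roll, pitch, yaw] about the fixed x, y, z axes, in that order (R = Rz(yaw) Ry(pitch) Rx(roll)).
In Python, from plant import bot gives the robot as it stands.
- The arm moves only by the shell command python3 -m crank 'ROWS' [FORCE]. ROWS is JSON, a list of rows, each an object of numbers: "jaw": the finger opening in mm, from 0 to 85.4; "x", "y", "z": the shift along the tool's x, y, z in units of 25 mm (1.0 is 25 mm); "wx", "wy", "wz": the turn, a rotation vector about the tool's x, y, z in units of 5 degrees (1.0 is 5 degrees). A call has exactly 5 rows; each row is the pose to reach, as a shift and turn from the pose commanded when the call began, along the tool's axes at that moment; what a row does not reach only later rows make up. A row lasts 1/12 s, in which the tool goes at most 41.7 mm and 7.16 degrees, less where a joint would pass 70% of its speed; a pose out of reach is approached as far as the arm can. A call with a gripper value outside its range is refused whole. The fingers move at their own pace and stop on an object; FORCE is the grip in N (left out, the last holds). Time passes only in rows, so rows that repeat a pose let the fingers close, or fill a call up. It gives the time, the measured TCP pose, the force and the opening at its end, in the units of the state.
- bot.get_obs(): the state, without advancing time (a new reading comes with each control period).
- bot.read_camera(name): name is "scene" or "top" or "wrist"; returns a dict with "color" (384x512x3 uint8, red, green, blue), "intrinsics" (3x3 intrinsics, pixels), "world_to_cam" (4x4, takes a point from world to camera coordinates); the wrist camera has in their place "hand_eye" (4x4, takes a point from camera to tool coordinates, whose origin is the TCP and whose axes are the tool frame's). Camera axes: x right, y up, looking along -z (the intrinsics and any distortion apply to the point x, -y, -z); pixel columns grow to the right and rows downward; lengths in m; the calibration is good to about 2 mm. A picture is of the moment at which its call begins: read the wrist's pose just before it. There is no depth.
- bot.sign_off(): hands the job in, once; it reports no verdict.
The state is a dict: "t": time; "q": joint angles; "joint_vel": joint speeds; "tau": joint torques, N m; "eef_pos": TCP position; "tcp_rot": TCP orientation; "ft_force": force on the tool from outside, world axes, zero at the start; "torque": the same for the moment, N m; "gripper_width": finger opening in m.
Only numpy, scipy, OpenCV 4.12 (cv2) and the standard library are available. Lean on these libraries where they do the work, as an engineer would, in place of code of your own. Each camera call takes 0.05 s, during which the arm holds its last target. There are 200 camera calls.

### The job

Nest the loose stainless filter basket in the moka chamber standing on the gasket press, until its bead rests on the chamber's rim, and let go of it. Then fit the press's loose upper half over both dowels, gasket side down, and push it down against the spring until its plate meets the shoulders of the dowels; finish while still holding it pressed shut. Leave the bench lamp, the spoon and the spare ring where they are.

Things in the scene. Friction and masses are not known exactly. Their poses are not given: they have to be found in the camera images.
- press: press lower half, fixed: grey base 160 (x) x 90 (y) x 20 mm; origin at the centre of its underside. Upright dowels at x = -55 and +55 mm, y = 0: a column 18 mm thick up to a flat shoulder at z = 105 mm, then a dowel 10 mm thick to z = 125 mm, tapering to a 3.6 mm tip at z = 135 mm. On the axis x = y = 0 a spring platen carries the moka chamber. Half a turn about z makes no difference
- chamber_rim (a point): centre of the mouth of the moka chamber, an open stainless cup, part of the press: 66 mm outside, 60 mm inside, 36 mm deep inside, rim at z = 76 mm of the press when the spring is relaxed; it cannot be taken off, it only sinks with the platen
- platen (a joint): how far the spring platen with the chamber is pushed down, in m: 0 relaxed, about 0.008 when the upper half's plate meets the dowel shoulders with the basket between. The weights of basket and upper half alone do not move it; beyond them it gives from about 2 N of push, 1.2 N per mm, about 12 N to close
- basket_mid (a point): loose stainless filter basket, an upright open cup 60 mm high, about 90 g; point on its axis half-way up. Lower part 51 mm wide (tapering to 42 mm over the lowest 8 mm), a bead 66 mm wide from 28 to 32 mm above the foot, then a straight collar 56 mm wide up to 60 mm, to hold it by. Nested, the bead lies on the chamber rim and this point is 2 mm above chamber_rim
- upper_grip (a point): loose upper half, 260 g, gasket side down, z up; point at the centre of its black grip bar, 37 mm above its foot. From below: grey gasket ring 60 mm wide, 5 high; plate 145 (x) x 56 (y) x 12 mm with through holes 14 mm wide at x = -55 and +55 mm, y = 0; grip bar 50 (x) x 24 (y) x 40 mm. On the nested basket the point is 145 mm above the press's origin, 137 mm with the press shut.
- lamp: bystander: bench lamp 209 mm high, round dark base 110 mm in diameter, porcelain bayonet holder, frosted bulb upright on top; origin at the centre of its underside
- spoon: bystander: enamel spoon 160 mm long, lying beyond the press; its handle runs along its own x
- spare_ring: bystander: spare grey ring 60 mm in diameter, 5 mm high, lying to the right of the press and a little beyond; origin at the centre of its underside
Things that resemble listed ones, but are neither listed nor needed, are in the scene too. There is more than one size of the part that bears upper_grip; the job needs the middle-sized.

How it is judged:
By the outcome, as a careful person would: the job done as asked, in the order asked, and still so for the second after the job is handed in, while the arm keeps its last pose, push and grip.
It also fails if it takes over 58 s, if anything falls off the work surface, if the arm or the gripper's body presses on something with over 40 N, if the wrist force passes 120 N, or if a joint passes its speed limit or range.

## Working session

There is one attempt and no reset: what is moved stays moved. The work goes in short steps, Python scripts to look and compute and a shell command to move; the robot and the scene stay as the last step left them, time stands still between calls to the robot, and variables do not carry over. Pictures are saved under pics/ and viewed, about 8 in all and at most 12, crops included, and the job is handed in when it is done.

```bash
ls; mkdir -p pics; cat > h.py <<'E'
import numpy as np, cv2
from plant import bot
from scipy.spatial.transform import Rotation as R
def snap(n,f):
    o=bot.get_obs(); c=bot.read_camera(n); cv2.imwrite('pics/'+f+'.png',c['color'][...,::-1])
    K=np.array(c['intrinsics']); 
    if 'world_to_cam' in c: M=np.linalg.inv(np.array(c['world_to_cam']))
    else:
        T=np.eye(4);T[:3,:3]=R.from_euler('xyz',o['tcp_rot']).as_matrix();T[:3,3]=o['eef_pos']; M=T@np.array(c['hand_eye'])
    np.savez('pics/'+f+'.npz',K=K,M=M); return c['color'],K,M,o
def load(f):
    d=np.load('pics/'+f+'.npz'); return d['K'],d['M']
def ray(K,M,u,v):
    d=np.linalg.inv(K)@[u,v,1]; d=M[:3,:3]@[d[0],-d[1],-d[2]]; return M[:3,3],d
def onz(K,M,u,v,z):
    p,d=ray(K,M,u,v); return p+d*(z-p[2])/d[2]
def proj(K,M,P):
    q=np.linalg.inv(M)@np.append(P,1); q=K@[q[0],-q[1],-q[2]]; return q[:2]/q[2]
def totool(P,o=None):
    "world point (TCP target) -> shift in tool units"
    o=o or bot.get_obs(); return R.from_euler('xyz',o['tcp_rot']).as_matrix().T@(np.array(P)-o['eef_pos'])/.025
E
python3 - <<'E'
from h import *
for n in ['scene','top','wrist']:
    c,K,M,o=snap(n,n+'0'); print(n,K.round(1).tolist(),M.round(3).tolist())
print(o)
print(bot.read_camera('top').keys())
E
```

```text
pics
scene [[347.2, 0.0, 255.1], [0.0, 347.2, 186.9], [0.0, 0.0, 1.0]] [[-0.535, -0.635, 0.558, 1.004], [0.845, -0.412, 0.342, 0.403], [0.013, 0.654, 0.756, 0.726], [0.0, 0.0, 0.0, 1.0]]
top [[472.4, 0.0, 260.8], [0.0, 472.4, 184.8], [0.0, 0.0, 1.0]] [[0.01, 0.998, -0.058, 0.472], [-1.0, 0.009, -0.014, 0.094], [-0.013, 0.059, 0.998, 1.107], [0.0, 0.0, 0.0, 1.0]]
wrist [[340.2, 0.0, 252.6], [0.0, 340.2, 186.8], [0.0, 0.0, 1.0]] [[0.398, 0.875, 0.277, 0.28], [-0.917, 0.38, 0.119, -0.451], [-0.001, -0.302, 0.953, 0.375], [0.0, 0.0, 0.0, 1.0]]
{'t': 0.1, 'q': array([-1.16099020e+00,  2.60593844e-01, -1.39256997e-01,  1.17269530e+00,
       -1.96224568e-05,  1.57081362e+00]), 'joint_vel': array([-4.67470549e-05, -3.15194945e-04,  3.15395928e-03,  1.29074381e-03,
        8.78837854e-04,  2.44035185e-03]), 'tau': array([-8.87893475e-04, -4.06509054e+01,  2.54527473e+01,  1.00638080e-02,
       -7.00720148e-05, -1.62723842e-05]), 'eef_pos': array([ 0.20897596, -0.48107945,  0.30315446]), 'tcp_rot': array([-1.55956548,  1.5690464 ,  1.99181603]), 'ft_force': array([0.28714211, 0.01144763, 0.79443592]), 'torque': array([ 0.05366106,  0.02939982, -0.03284913]), 'gripper_width': 0.08566970147628128}
dict_keys(['color', 'intrinsics', 'world_to_cam'])
```

View pics/top0.png

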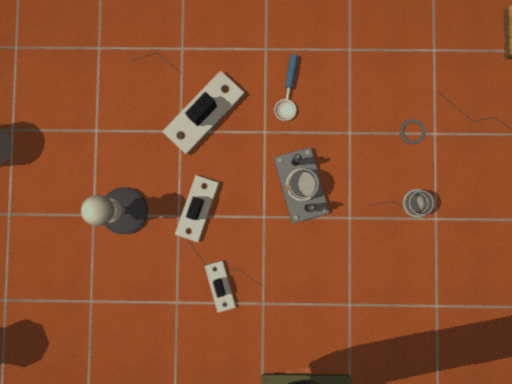

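View pics/scene0.png

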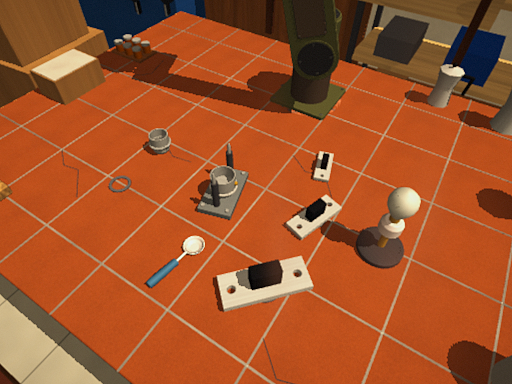

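The top view shows the press at about (302,186), basket at (419,203), middle-sized upper half at (197,209), lamp base at (125,210), spoon at (287,90) and ring at (413,131). The scene view agrees: everything is upright, and three sizes of upper half are visible.

```bash
python3 - <<'E'
from h import *
im=cv2.imread('pics/top0.png'); K,M=load('top0')
hsv=cv2.cvtColor(im,cv2.COLOR_BGR2HSV); b,g,r=[im[...,i].astype(int) for i in range(3)]
m=((r-b)<60).astype(np.uint8)*255
m[350:]=0
def big(roi,lo=None):
    u0,v0,u1,v1=roi; k=np.zeros_like(m);k[v0:v1,u0:u1]=m[v0:v1,u0:u1]
    k=cv2.morphologyEx(k,cv2.MORPH_OPEN,np.ones((3,3)))
    c=max(cv2.findContours(k,0,2)[0],key=cv2.contourArea); return c
for n,roi,z in [('press',(265,140,340,232),.02),('upper',(165,165,225,250),.017),('basket',(395,180,445,225),.045),('ring',(395,115,430,150),.0025),('lamp',(70,180,155,240),0)]:
    c=big(roi); (cu,cv_),wh,a=cv2.minAreaRect(c)
    P=np.array([onz(K,M,*p,z) for p in cv2.boxPoints(((cu,cv_),wh,a))])
    print(n,(cu,cv_),wh,a,'ctr',P.mean(0).round(4),'sides',np.linalg.norm(np.diff(P,axis=0),axis=1).round(3),'dirs',np.degrees(np.arctan2(*(P[1]-P[0])[[1,0]])).round(1),np.degrees(np.arctan2(*(P[2]-P[1])[[1,0]])).round(1))
# black bar of upper
k=np.zeros_like(m);k[165:250,165:225]=(hsv[165:250,165:225,2]<45)*255
for c in cv2.findContours(k,0,2)[0]:
    if cv2.contourArea(c)>20: print('bar',cv2.minAreaRect(c),onz(K,M,*cv2.minAreaRect(c)[0],.057).round(4))
A=cv2.resize(im[140:235,265:340],None,fx=4,fy=4,interpolation=2);B=cv2.resize(im[165:260,165:240],None,fx=4,fy=4,interpolation=2)
cv2.imwrite('pics/crop1.png',np.hstack([A,B]))
E
```

```text
press (302.633544921875, 185.76260375976562) (71.9911880493164, 41.79263687133789) 74.35775756835938 ctr [0.5343 0.0125 0.02  ] sides [0.097 0.166 0.096] dirs -73.8 -164.3
upper (193.82772827148438, 206.83001708984375) (43.35939025878906, 67.34793090820312) 30.5792236328125 ctr [0.4834 0.2629 0.017 ] sides [0.155 0.101 0.155] dirs -29.6 -120.0
basket (421.0, 204.0) (30.0, 36.0) 90.0 ctr [ 0.4941 -0.2503  0.045 ] sides [0.08  0.067 0.08 ] dirs -89.5 179.3
ring (412.50006103515625, 131.00001525878906) (24.748737335205078, 24.748737335205078) 45.0 ctr [ 0.6661 -0.2459  0.0025] sides [0.059 0.058 0.059] dirs -44.6 -135.5
lamp (116.91178131103516, 212.14706420898438) (46.80937194824219, 71.06294250488281) 75.96376037597656 ctr [0.4693 0.4464 0.    ] sides [0.167 0.11  0.166] dirs -75.4 -164.6
bar ((195.25001525878906, 208.25), (10.75174331665039, 20.55480194091797), 18.43494987487793) [0.4796 0.2535 0.057 ]
```

View pics/crop1.png

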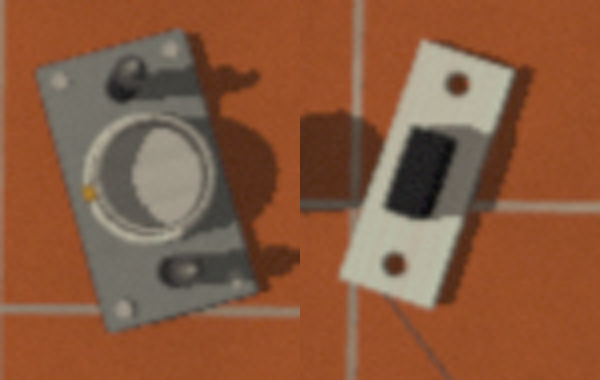

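Crop 1 gives these corners: press base (38,70), (185,30), (258,290), (108,332). The upper half's holes are at (457,84) and (394,264).

```bash
python3 - <<'E'
from h import *
K,M=load('top0')
c=np.array([(38,70),(185,30),(258,290),(108,332)])/4+[265,140]
P=np.array([onz(K,M,*p,.02) for p in c]); print('press',P.mean(0).round(4),np.linalg.norm(np.diff(P,axis=0),axis=1).round(3))
d=P[0]-P[3]; d2=P[1]-P[2]; e=P[0]-P[1]; yaw=np.degrees([np.arctan2(v[1],v[0]) for v in (d,d2,e)]); print(yaw)
rim=onz(K,M,265+150/4,140+178/4,.076); print('rim',rim.round(4))
h=[onz(K,M,165+a/4,165+b/4,.017) for a,b in((157,84),(94,264))]; v=h[0]-h[1]; print('upper',np.mean(h,0).round(4),np.linalg.norm(v),np.degrees(np.arctan2(v[1],v[0])))
bar=onz(K,M,165+(121.)/4,165+172/4,.057);print('bar',bar)
im=cv2.imread('pics/top0.png'); 
g=cv2.resize(im[180:228,395:443],None,fx=8,fy=8,interpolation=2); s=cv2.imread('pics/scene0.png')[115:165,130:190]; s=cv2.resize(s,(460,384),interpolation=2)
cv2.imwrite('pics/crop2.png',np.hstack([g,s[:, :410]]))
o=bot.get_obs(); Rm=R.from_euler('xyz',o['tcp_rot']).as_matrix(); print(Rm.round(3))
E
```

```text
press [0.5357 0.0144 0.02  ] [0.088 0.155 0.089]
[ 15.34219166  15.78661474 105.76973632]
rim [0.5335 0.0169 0.076 ]
upper [0.4795 0.2569 0.017 ] 0.10968431395284722 -18.3798773384417
bar [0.48015996 0.25351771 0.057     ]
[[-0.     0.398 -0.917]
 [ 0.001 -0.917 -0.398]
 [-1.    -0.001 -0.   ]]
```

View pics/crop2.png

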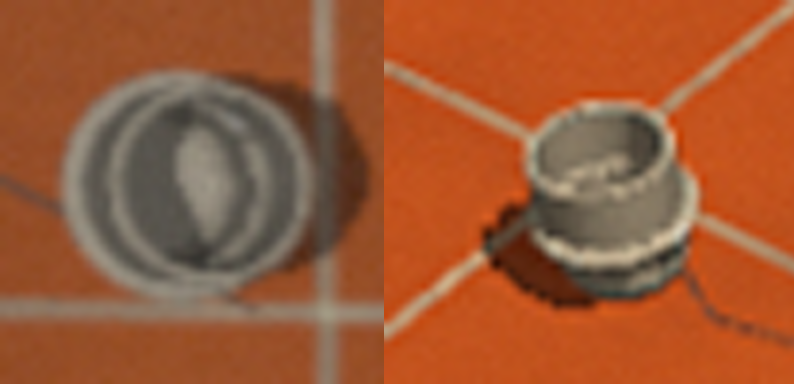

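Crop 2 shows the basket upright. In the top view the bead centre is at about (178,185) and the collar mouth at about (212,180).

```bash
python3 - <<'E'
from h import *
K,M=load('top0')
a=onz(K,M,395+178/8,180+185/8,.03);b=onz(K,M,395+212/8,180+180/8,.06); print(a.round(4),b.round(4))
P=(a+b)/2; o=bot.get_obs(); print('shift',totool([P[0],P[1],.22]).round(2))
Rm=R.from_euler('xyz',o['tcp_rot']).as_matrix()
# yaw of tool y vs press y (105.6)
ty=np.degrees(np.arctan2(Rm[1,1],Rm[0,1])); print('tool y dir',ty,'need turn about world z',((105.6-ty+90)%180-90),'=> about tool x (down) negative')
E
```

```text
[ 0.4963 -0.2467  0.03  ] [ 0.497  -0.2466  0.06  ]
shift [  3.34  -4.02 -14.29]
tool y dir -66.52164356830652 need turn about world z -7.878356431693476 => about tool x (down) negative
```

```bash
python3 -m crank '[{"jaw":85,"z":-1.6,"y":-0.4,"wx":0.4},{"jaw":85,"z":-3.2,"y":-0.9,"wx":0.8},{"jaw":85,"z":-4.7,"y":-1.3,"wx":1.2},{"jaw":85,"z":-6.2,"y":-1.7,"wx":1.6},{"jaw":85,"z":-7.6,"y":-2.1,"wx":1.6}]' 60
python3 - <<'E'
from h import *
print(totool([.4967,-.2467,.22]).round(2))
E
```

```text
[  3.34  -4.02 -14.29]validation failed for argument at $[0]...
```

```bash
python3 -m crank '[{"jaw":85,"x":0,"y":-0.4,"z":-1.6,"wx":0.4,"wy":0,"wz":0},{"jaw":85,"x":0,"y":-0.9,"z":-3.2,"wx":0.8,"wy":0,"wz":0},{"jaw":85,"x":0,"y":-1.3,"z":-4.7,"wx":1.2,"wy":0,"wz":0},{"jaw":85,"x":0,"y":-1.7,"z":-6.2,"wx":1.6,"wy":0,"wz":0},{"jaw":85,"x":0,"y":-2.1,"z":-7.6,"wx":1.6,"wy":0,"wz":0}]' 60
python3 - <<'E'
from h import *
print(totool([.4967,-.2467,.22]).round(2))
E
```

```text
t: 0.62
eef_pos: [0.3637, -0.3562, 0.3038]
tcp_rot: [-2.236, 1.571, 1.175]
ft_force: [0.2, -0.3, -0.8]
gripper_width: 0.085
[ 3.35 -2.81 -6.29]
```

```bash
python3 -m crank '[{"jaw":85,"x":0.5,"y":-0.7,"z":-1.5,"wx":0,"wy":0,"wz":0},{"jaw":85,"x":1.2,"y":-1.3,"z":-2.9,"wx":0,"wy":0,"wz":0},{"jaw":85,"x":2,"y":-2,"z":-4.3,"wx":0,"wy":0,"wz":0},{"jaw":85,"x":2.8,"y":-2.6,"z":-5.6,"wx":0,"wy":0,"wz":0},{"jaw":85,"x":3.3,"y":-2.83,"z":-6.35,"wx":0,"wy":0,"wz":0}]'
python3 -m crank '[{"jaw":85,"x":0,"y":0,"z":0,"wx":0,"wy":0,"wz":0},{"jaw":85,"x":0,"y":0,"z":0,"wx":0,"wy":0,"wz":0},{"jaw":85,"x":0,"y":0,"z":0,"wx":0,"wy":0,"wz":0},{"jaw":85,"x":0,"y":0,"z":0,"wx":0,"wy":0,"wz":0},{"jaw":85,"x":0,"y":0,"z":0,"wx":0,"wy":0,"wz":0}]'
python3 - <<'E'
from h import *
print(totool([.4967,-.2467,.22]).round(2)); c,K,M,o=snap('wrist','w1'); print(M.round(3)); print(proj(K,M,[.4967,-.2467,.06]))
E
```

```text
t: 1.03
eef_pos: [0.4981, -0.2441, 0.2196]
tcp_rot: [-1.433, 1.569, 1.982]
ft_force: [-0.7, -0.9, -0.1]
gripper_width: 0.085
t: 1.45
eef_pos: [0.4962, -0.2482, 0.2223]
tcp_rot: [2.269, 1.569, -0.604]
ft_force: [0.2, 0.3, -0.3]
gripper_width: 0.0849
[ 0.09 -0.05 -0.04]
[[ 0.264  0.92   0.29   0.571]
 [-0.964  0.252  0.081 -0.228]
 [ 0.002 -0.301  0.954  0.294]
 [ 0.     0.     0.     1.   ]]
[249.69990607 190.3602442 ]
```

View pics/w1.png

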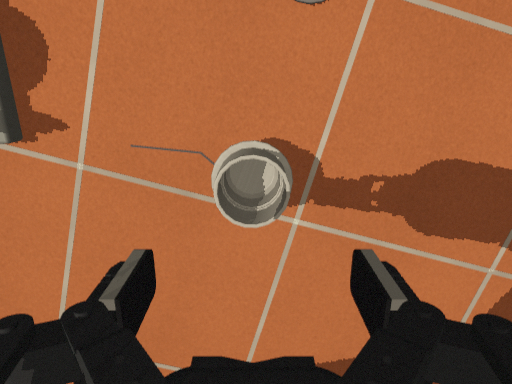

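The wrist view shows the collar mouth centred at about (252,190), against a prediction of (250,190). That is within 2 mm, so I go straight down and grip.

```bash
python3 -m crank '[{"jaw":85,"x":1.2,"y":0,"z":0,"wx":0,"wy":0,"wz":0},{"jaw":85,"x":2.4,"y":0,"z":0,"wx":0,"wy":0,"wz":0},{"jaw":85,"x":3.4,"y":0.02,"z":0,"wx":0,"wy":0,"wz":0},{"jaw":85,"x":4.2,"y":0.02,"z":0,"wx":0,"wy":0,"wz":0},{"jaw":85,"x":4.65,"y":0.02,"z":0,"wx":0,"wy":0,"wz":0}]'
python3 -m crank '[{"jaw":85,"x":0,"y":0,"z":0,"wx":0,"wy":0,"wz":0},{"jaw":75,"x":0,"y":0,"z":0,"wx":0,"wy":0,"wz":0},{"jaw":65,"x":0,"y":0,"z":0,"wx":0,"wy":0,"wz":0},{"jaw":58,"x":0,"y":0,"z":0,"wx":0,"wy":0,"wz":0},{"jaw":50,"x":0,"y":0,"z":0,"wx":0,"wy":0,"wz":0}]' 40
python3 -m crank '[{"jaw":50,"x":0,"y":0,"z":0,"wx":0,"wy":0,"wz":0},{"jaw":50,"x":0,"y":0,"z":0,"wx":0,"wy":0,"wz":0},{"jaw":50,"x":0,"y":0,"z":0,"wx":0,"wy":0,"wz":0},{"jaw":50,"x":0,"y":0,"z":0,"wx":0,"wy":0,"wz":0},{"jaw":50,"x":0,"y":0,"z":0,"wx":0,"wy":0,"wz":0}]' 40
python3 - <<'E'
from h import *
snap('wrist','w2'); snap('scene','s2')
E
```

```text
t: 1.92
eef_pos: [0.4951, -0.2478, 0.1033]
tcp_rot: [-0.715, 1.568, 2.695]
ft_force: [-0.2, 0.0, 0.3]
gripper_width: 0.085
t: 2.33
eef_pos: [0.4978, -0.2483, 0.107]
tcp_rot: [2.427, 1.567, -0.445]
ft_force: [-0.2, 0.3, 3.8]
gripper_width: 0.0543
t: 2.75
eef_pos: [0.4978, -0.2482, 0.107]
tcp_rot: [2.335, 1.567, -0.536]
ft_force: [-1.1, 0.6, 6.2]
gripper_width: 0.0544
```

```bash
python3 -m crank '[{"jaw":50,"x":-0.8,"y":0,"z":0,"wx":0,"wy":0,"wz":0},{"jaw":50,"x":-2,"y":0,"z":0,"wx":0,"wy":0,"wz":0},{"jaw":50,"x":-3.6,"y":0,"z":0,"wx":0,"wy":0,"wz":0},{"jaw":50,"x":-5.2,"y":0,"z":0,"wx":0,"wy":0,"wz":0},{"jaw":50,"x":-6.6,"y":0,"z":0,"wx":0,"wy":0,"wz":0}]'
python3 - <<'E'
from h import *
o=bot.get_obs(); print(o['eef_pos'],o['gripper_width'],totool([.5345,.0155,.2725]).round(2)); Rm=R.from_euler('xyz',o['tcp_rot']).as_matrix(); print(Rm.round(3))
E
```

```text
t: 3.27
eef_pos: [0.4967, -0.2476, 0.2731]
tcp_rot: [2.389, 1.569, -0.482]
ft_force: [2.5, -0.7, -0.5]
gripper_width: 0.0538
[ 0.49674668 -0.24758664  0.2731416 ] 0.05377545149187297 [ 0.02 -9.74 -4.26]
[[ 0.002  0.267 -0.964]
 [-0.001 -0.964 -0.267]
 [-1.     0.001 -0.001]]
```

```bash
python3 -m crank '[{"jaw":50,"x":0,"y":-0.9,"z":-0.7,"wx":0,"wy":0,"wz":0},{"jaw":50,"x":0,"y":-2.2,"z":-1.6,"wx":0,"wy":0,"wz":0},{"jaw":50,"x":0,"y":-3.6,"z":-2.6,"wx":0,"wy":0,"wz":0},{"jaw":50,"x":0,"y":-4.9,"z":-3.6,"wx":0,"wy":0,"wz":0},{"jaw":50,"x":0,"y":-5.8,"z":-4.26,"wx":0,"wy":0,"wz":0}]'
python3 -m crank '[{"jaw":50,"x":0,"y":-0.6,"z":0,"wx":0,"wy":0,"wz":0},{"jaw":50,"x":0,"y":-1,"z":0,"wx":0,"wy":0,"wz":0},{"jaw":50,"x":0,"y":-1,"z":0,"wx":0,"wy":0,"wz":0},{"jaw":50,"x":0,"y":-1,"z":0,"wx":0,"wy":0,"wz":0},{"jaw":50,"x":0,"y":-1,"z":0,"wx":0,"wy":0,"wz":0}]'
python3 - <<'E'
from h import *
c,K,M,o=snap('wrist','w3'); print(o['eef_pos'],totool([.5345,.0155,.2725]).round(2))
y=np.radians(15.6);ax=np.array([np.cos(y),np.sin(y),0]); C=np.array([.5345,.0155,0])
for P in [C+[0,0,.076],C+.055*ax+[0,0,.135],C-.055*ax+[0,0,.135]]: print(proj(K,M,P).round(1))
E
```

```text
t: 3.68
eef_pos: [0.5616, -0.0765, 0.271]
tcp_rot: [-2.958, 1.569, 0.455]
ft_force: [0.0, 0.4, -0.8]
gripper_width: 0.0538
t: 4.1
eef_pos: [0.5536, -0.0565, 0.2703]
tcp_rot: [1.366, 1.57, -1.507]
ft_force: [-0.0, -0.5, -0.6]
gripper_width: 0.054
[ 0.55360961 -0.05654689  0.270315  ] [-0.09 -2.99 -0.02]
[159.9 178.2]
[126.5 117.3]
[144.8 277.7]
```

View pics/w3.png

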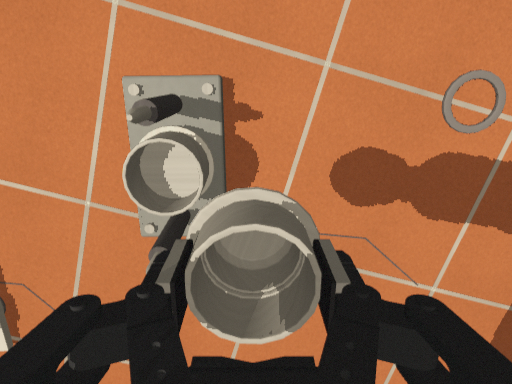

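```bash
python3 - <<'E'
from h import *
im=cv2.imread('pics/w3.png'); cv2.imwrite('pics/crop3.png',cv2.resize(im[85:275,110:340],None,fx=3.4,fy=3.1,interpolation=2)); 
K,M=load('w3'); o=bot.get_obs()
for u,v in [(163,176)]: print(onz(K,M,u,v,.076).round(4))
print('grip axis at basket top',proj(K,M,np.array([.5536,-.0565,.2273])),'cam->', M[:3,3])
E
```

```text
[0.537  0.0134 0.076 ]
grip axis at basket top [250.94493458 287.73998168] cam-> [ 0.62840317 -0.03648127  0.34166722]
```

View pics/crop3.png

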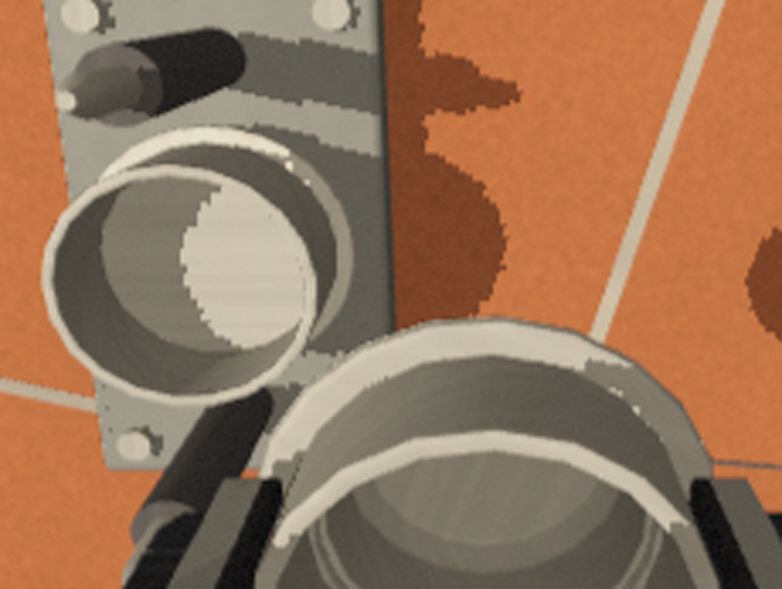

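The crop shows the rim circle centred at full-image (163,177) and the far dowel tip at (129,117). The held collar's mouth is at about (253,283). The near dowel is hidden.

```bash
python3 - <<'E'
from h import *
K,M=load('w3'); im=cv2.imread('pics/w3.png')
print('rim',onz(K,M,162.8,177.1,.076),'tip',onz(K,M,129.1,117.3,.135)-.055*np.array([np.cos(.2723),np.sin(.2723),0]))
for z in (.2235,.2265): print('mouth l/r/t/b',[onz(K,M,u,v,z).round(4).tolist() for u,v in((253,283),(186,283),(320,283),(253,226),(253,340))])
o=bot.get_obs(); print(o['eef_pos'],o['tcp_rot'],totool([.5357,.014,.2725],o).round(2))
E
```

```text
rim [0.53604705 0.01340983 0.076     ] tip [0.53490313 0.01396861 0.135     ]
mouth l/r/t/b [[0.5535, -0.0574, 0.2235], [0.5464, -0.0315, 0.2235], [0.5605, -0.0833, 0.2235], [0.5774, -0.0508, 0.2235], [0.5265, -0.0648, 0.2235]]
mouth l/r/t/b [[0.5554, -0.0568, 0.2265], [0.5485, -0.0316, 0.2265], [0.5623, -0.0821, 0.2265], [0.5787, -0.0504, 0.2265], [0.5291, -0.0641, 0.2265]]
[ 0.5537226  -0.05671209  0.27033261] [ 1.60495615  1.57017743 -1.2683789 ] [-0.09 -2.92 -0.05]
```

```bash
python3 -m crank '[{"jaw":50,"x":0,"y":-1,"z":0,"wx":0,"wy":0,"wz":0},{"jaw":50,"x":0,"y":-2.1,"z":-0.05,"wx":0,"wy":0,"wz":0},{"jaw":50,"x":0,"y":-2.92,"z":-0.05,"wx":0,"wy":0,"wz":0},{"jaw":50,"x":0,"y":-2.92,"z":-0.05,"wx":0,"wy":0,"wz":0},{"jaw":50,"x":0,"y":-2.92,"z":-0.05,"wx":0,"wy":0,"wz":0}]'
python3 -m crank '[{"jaw":50,"x":1,"y":0,"z":0,"wx":0,"wy":0,"wz":0},{"jaw":50,"x":1.8,"y":0,"z":0,"wx":0,"wy":0,"wz":0},{"jaw":50,"x":2.4,"y":0,"z":0,"wx":0,"wy":0,"wz":0},{"jaw":50,"x":2.8,"y":0,"z":0,"wx":0,"wy":0,"wz":0},{"jaw":50,"x":3,"y":0,"z":0,"wx":0,"wy":0,"wz":0}]'
python3 - <<'E'
from h import *
snap('wrist','w4'); snap('scene','s4'); c,K,M,o=snap('top','t4'); print(o['eef_pos'],o['ft_force'],totool([.5357,.014,.1975],o).round(2))
a=cv2.imread('pics/s4.png')[130:230,180:270]; b=cv2.imread('pics/w4.png')
cv2.imwrite('pics/v4.png',np.hstack([cv2.resize(a,(346,384),interpolation=2),b[:,60:]]))
E
```

```text
t: 4.57
eef_pos: [0.5356, 0.0149, 0.2702]
tcp_rot: [1.517, 1.57, -1.355]
ft_force: [-0.0, -0.2, -0.7]
gripper_width: 0.0538
t: 4.98
eef_pos: [0.5353, 0.014, 0.1937]
tcp_rot: [-0.044, 1.569, -2.917]
ft_force: [-0.7, 0.9, -0.3]
gripper_width: 0.0542
[0.53559942 0.01445584 0.19454159] [-0.70748915  0.20390352 -0.98159978] [-0.12  0.02  0.  ]
```

View pics/v4.png

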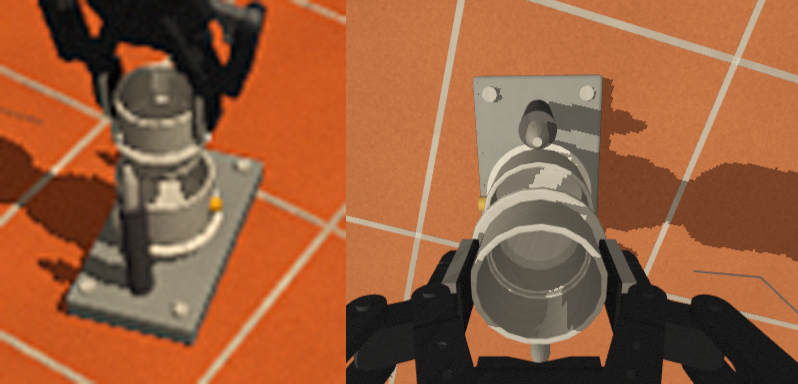

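The view shows the basket (column 538) in line with both dowels (537 and 540), its foot just above the chamber mouth. I carry on down.

```bash
python3 -m crank '[{"jaw":50,"x":0.4,"y":0,"z":0,"wx":0,"wy":0,"wz":0},{"jaw":50,"x":0.8,"y":0,"z":0,"wx":0,"wy":0,"wz":0},{"jaw":50,"x":1.1,"y":0,"z":0,"wx":0,"wy":0,"wz":0},{"jaw":50,"x":1.3,"y":0,"z":0,"wx":0,"wy":0,"wz":0},{"jaw":50,"x":1.45,"y":0,"z":0,"wx":0,"wy":0,"wz":0}]'
python3 -m crank '[{"jaw":50,"x":0,"y":0,"z":0,"wx":0,"wy":0,"wz":0},{"jaw":50,"x":0.04,"y":0,"z":0,"wx":0,"wy":0,"wz":0},{"jaw":50,"x":0.08,"y":0,"z":0,"wx":0,"wy":0,"wz":0},{"jaw":50,"x":0.1,"y":0,"z":0,"wx":0,"wy":0,"wz":0},{"jaw":50,"x":0.1,"y":0,"z":0,"wx":0,"wy":0,"wz":0}]'
```

```text
t: 5.55
eef_pos: [0.5352, 0.0154, 0.1579]
tcp_rot: [-0.211, 1.569, -3.082]
ft_force: [0.1, -0.5, -0.7]
gripper_width: 0.0544
t: 5.97
eef_pos: [0.5359, 0.0154, 0.1566]
tcp_rot: [2.871, 1.57, -0.0]
ft_force: [-0.0, 0.5, -1.3]
gripper_width: 0.0538
```

```bash
python3 -m crank '[{"jaw":50,"x":0.03,"y":0,"z":0,"wx":0,"wy":0,"wz":0},{"jaw":50,"x":0.06,"y":0,"z":0,"wx":0,"wy":0,"wz":0},{"jaw":50,"x":0.08,"y":0,"z":0,"wx":0,"wy":0,"wz":0},{"jaw":50,"x":0.08,"y":0,"z":0,"wx":0,"wy":0,"wz":0},{"jaw":50,"x":0.08,"y":0,"z":0,"wx":0,"wy":0,"wz":0}]'
python3 - <<'E'
from h import *
snap('wrist','w5'); snap('scene','s5'); o=bot.get_obs(); print(o['eef_pos'],o['ft_force'])
E
```

```text
t: 6.38
eef_pos: [0.5359, 0.0153, 0.155]
tcp_rot: [2.785, 1.57, -0.087]
ft_force: [-1.0, -0.4, 5.2]
gripper_width: 0.054
[0.53591682 0.01534674 0.15485375] [-1.18514574 -0.68026793  4.42682319]
```

```bash
python3 -m crank '[{"jaw":60,"x":0,"y":0,"z":0,"wx":0,"wy":0,"wz":0},{"jaw":65,"x":0,"y":0,"z":0,"wx":0,"wy":0,"wz":0},{"jaw":75,"x":0,"y":0,"z":0,"wx":0,"wy":0,"wz":0},{"jaw":85,"x":0,"y":0,"z":0,"wx":0,"wy":0,"wz":0},{"jaw":85,"x":0,"y":0,"z":0,"wx":0,"wy":0,"wz":0}]'
python3 -m crank '[{"jaw":85,"x":0,"y":0,"z":0,"wx":0,"wy":0,"wz":0},{"jaw":85,"x":-0.6,"y":0,"z":0,"wx":0,"wy":0,"wz":0},{"jaw":85,"x":-1.8,"y":0,"z":0,"wx":0,"wy":0,"wz":0},{"jaw":85,"x":-3.3,"y":0,"z":0,"wx":0,"wy":0,"wz":0},{"jaw":85,"x":-4.6,"y":0,"z":0,"wx":0,"wy":0,"wz":0}]'
python3 - <<'E'
from h import *
c,K,M,o=snap('wrist','w6'); snap('scene','s6'); snap('top','t6')
print(o['eef_pos'],o['gripper_width'])
s=cv2.imread('pics/s6.png')[130:230,180:270]; b=cv2.imread('pics/w6.png')
cv2.imwrite('pics/v6.png',np.hstack([cv2.resize(s,(346,384),interpolation=2),b[:,60:]]))
y=np.radians(15.6);ax=np.array([np.cos(y),np.sin(y),0]); C=np.array([.5357,.014,0])
for P in [C+[0,0,.108],C+[0,0,.080],C+.055*ax+[0,0,.135],C-.055*ax+[0,0,.135]]: print(proj(K,M,P).round(1))
U=[.4798,.2555,.27]; print(totool(U).round(2))
E
```

```text
t: 6.9
eef_pos: [0.5356, 0.0153, 0.1541]
tcp_rot: [-0.266, 1.57, -3.137]
ft_force: [0.3, -0.6, -0.2]
gripper_width: 0.0851
t: 7.32
eef_pos: [0.5354, 0.0153, 0.2707]
tcp_rot: [-0.262, 1.57, -3.133]
ft_force: [1.6, -1.0, -0.5]
gripper_width: 0.0849
[0.53536462 0.01532547 0.27070802] 0.08489556608065911
[253.7 191.1]
[253.6 180.1]
[253.7 118.2]
[253.9 278. ]
[ 0.09 -9.87 -0.33]
```

View pics/v6.png

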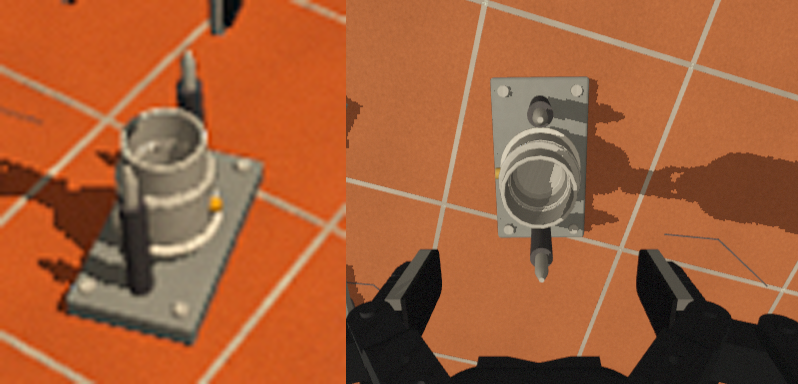

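The basket is nested. The dowel tips at (255,118) and (255,279) and the mouth at about (254,190) match the predictions to 1 mm. Next, the upper half.

```bash
python3 -m crank '[{"jaw":85,"x":0,"y":-1,"z":0,"wx":1.2,"wy":0,"wz":0},{"jaw":85,"x":0,"y":-2.5,"z":-0.1,"wx":2.4,"wy":0,"wz":0},{"jaw":85,"x":0,"y":-4.1,"z":-0.2,"wx":3.8,"wy":0,"wz":0},{"jaw":85,"x":0,"y":-5.7,"z":-0.2,"wx":5.2,"wy":0,"wz":0},{"jaw":85,"x":0,"y":-7.2,"z":-0.3,"wx":6.5,"wy":0,"wz":0}]'
python3 - <<'E'
from h import *
o=bot.get_obs(); print(o['q'].round(2),totool([.4798,.2555,.22]).round(2)); Rm=R.from_euler('xyz',o['tcp_rot']).as_matrix(); print(np.degrees(np.arctan2(Rm[1,1],Rm[0,1])))
E
```

```text
t: 7.88
eef_pos: [0.5067, 0.003, 0.2676]
tcp_rot: [-1.467, 1.48, 1.637]
ft_force: [0.5, -0.4, 0.4]
gripper_width: 0.085
[-0.04  0.25 -0.25  1.08  0.09  3.14] [ 2.81 -9.84  1.43]
-92.17089525722005
```

The last joint hit its range limit, which tilted the tool slightly. I'll use the equivalent half-turned grasp and rotate the other way.

```bash
cat >> h.py <<'E'
def plan(P,deg,o=None):
    "shift and turn (units) to TCP P, tool x down, tool y at deg"
    o=o or bot.get_obs(); R0=R.from_euler('xyz',o['tcp_rot']).as_matrix(); a=np.radians(deg)
    x=np.array([0,0,-1.]);y=np.array([np.cos(a),np.sin(a),0]); Rt=np.c_[x,y,np.cross(x,y)]
    rv=R.from_matrix(R0.T@Rt).as_rotvec(degrees=True)/5
    print('shift',totool(P,o).round(2),'turn',rv.round(2),'yaw',np.degrees(np.arctan2(R0[1,1],R0[0,1])).round(1),'q',o['q'].round(2))
E
python3 - <<'E'
from h import *
plan([.5,.003,.27],-60); plan([.4798,.2555,.24],71.6)
E
```

```text
shift [-0.1   0.    0.27] turn [-6.42 -0.18  1.03] yaw -92.2 q [-0.04  0.25 -0.25  1.08  0.09  3.14]
shift [ 2.01 -9.91  1.44] turn [-32.72  -1.45   0.36] yaw -92.2 q [-0.04  0.25 -0.25  1.08  0.09  3.14]
```

```bash
python3 -m crank '[{"jaw":85,"x":-0.1,"y":0,"z":0,"wx":-1.4,"wy":-0.2,"wz":1},{"jaw":85,"x":-0.1,"y":-0.5,"z":0,"wx":-2.8,"wy":-0.2,"wz":1},{"jaw":85,"x":-0.1,"y":-1,"z":0,"wx":-4.2,"wy":-0.2,"wz":1},{"jaw":85,"x":-0.1,"y":-2,"z":0,"wx":-5.6,"wy":-0.2,"wz":1},{"jaw":85,"x":-0.1,"y":-3,"z":0,"wx":-6.4,"wy":-0.2,"wz":1}]'
python3 - <<'E'
from h import *
plan([.4798,.2555,.24],-25);plan([.4798,.2555,.24],71.6)
E
```

```text
t: 8.3
eef_pos: [0.5095, 0.0775, 0.2768]
tcp_rot: [-0.994, 1.568, 2.673]
ft_force: [-0.3, -0.3, 1.0]
gripper_width: 0.0853
shift [ 1.48 -6.75 -2.55] turn [-6.98  0.01  0.03] yaw -59.9 q [ 0.15  0.26 -0.21  1.1   0.    2.77]
shift [ 1.48 -6.75 -2.55] turn [-2.63e+01 -2.00e-02  3.00e-02] yaw -59.9 q [ 0.15  0.26 -0.21  1.1   0.    2.77]
```

```bash
python3 -m crank '[{"jaw":85,"x":0.2,"y":-1.3,"z":-0.5,"wx":-1.4,"wy":0,"wz":0},{"jaw":85,"x":0.5,"y":-2.7,"z":-1,"wx":-2.8,"wy":0,"wz":0},{"jaw":85,"x":0.8,"y":-4,"z":-1.5,"wx":-4.2,"wy":0,"wz":0},{"jaw":85,"x":1.1,"y":-5.4,"z":-2,"wx":-5.6,"wy":0,"wz":0},{"jaw":85,"x":1.3,"y":-6.75,"z":-2.55,"wx":-7,"wy":0,"wz":0}]'
python3 -m crank '[{"jaw":85,"x":0,"y":0,"z":0,"wx":-1.4,"wy":0,"wz":0},{"jaw":85,"x":0,"y":0,"z":0,"wx":-2.8,"wy":0,"wz":0},{"jaw":85,"x":0,"y":0,"z":0,"wx":-4.2,"wy":0,"wz":0},{"jaw":85,"x":0,"y":0,"z":0,"wx":-5.6,"wy":0,"wz":0},{"jaw":85,"x":0,"y":0,"z":0,"wx":-7,"wy":0,"wz":0}]'
python3 -m crank '[{"jaw":85,"x":0,"y":0,"z":0,"wx":-1.4,"wy":0,"wz":0},{"jaw":85,"x":0,"y":0,"z":0,"wx":-2.8,"wy":0,"wz":0},{"jaw":85,"x":0,"y":0,"z":0,"wx":-4.2,"wy":0,"wz":0},{"jaw":85,"x":0,"y":0,"z":0,"wx":-5.6,"wy":0,"wz":0},{"jaw":85,"x":0,"y":0,"z":0,"wx":-7,"wy":0,"wz":0}]'
python3 - <<'E'
from h import *
plan([.4798,.2555,.24],71.6)
E
```

```text
t: 8.72
eef_pos: [0.4797, 0.2565, 0.2439]
tcp_rot: [-1.124, 1.568, -3.127]
ft_force: [0.9, 0.0, 0.2]
gripper_width: 0.0851
t: 9.13
eef_pos: [0.4806, 0.2553, 0.2443]
tcp_rot: [-1.825, 1.568, 3.067]
ft_force: [-0.3, -0.3, -0.3]
gripper_width: 0.0852
t: 9.55
eef_pos: [0.4807, 0.255, 0.2444]
tcp_rot: [-2.463, 1.569, 3.039]
ft_force: [-1.0, 0.2, -0.4]
gripper_width: 0.0852
shift [ 0.18 -0.01 -0.04] turn [-5.27 -0.02  0.01] yaw 45.2 q [ 0.49  0.33 -0.2   1.04  0.    1.27]
```

```bash
python3 -m crank '[{"jaw":85,"x":0,"y":0,"z":0,"wx":-1.4,"wy":0,"wz":0},{"jaw":85,"x":0,"y":0,"z":0,"wx":-2.8,"wy":0,"wz":0},{"jaw":85,"x":0,"y":0,"z":0,"wx":-4.2,"wy":0,"wz":0},{"jaw":85,"x":0,"y":0,"z":0,"wx":-5.27,"wy":0,"wz":0},{"jaw":85,"x":0,"y":0,"z":0,"wx":-5.27,"wy":0,"wz":0}]'
python3 - <<'E'
from h import *
plan([.4798,.2555,.24],71.6); c,K,M,o=snap('wrist','w7'); snap('top','t7')
y=np.radians(-18.4);ax=np.array([np.cos(y),np.sin(y),0]); C=np.array([.4798,.2555,0])
for P in [C+[0,0,.057],C+.055*ax+[0,0,.017],C-.055*ax+[0,0,.017]]: print(proj(K,M,P).round(1))
s=cv2.imread('pics/t7.png')[120:260,100:280]; cv2.imwrite('pics/v7.png',np.hstack([cv2.resize(s,(288,384)),c[...,::-1]]))
E
```

```text
t: 9.97
eef_pos: [0.4807, 0.255, 0.2445]
tcp_rot: [-2.96, 1.569, 2.997]
ft_force: [0.8, -0.7, -0.0]
gripper_width: 0.0848
shift [ 0.18  0.01 -0.04] turn [-0.06 -0.02  0.  ] yaw 71.3 q [ 0.49  0.33 -0.2   1.04  0.    0.81]
[253.5 179.7]
[253.6 223. ]
[253.1 104.9]
```

View pics/v7.png

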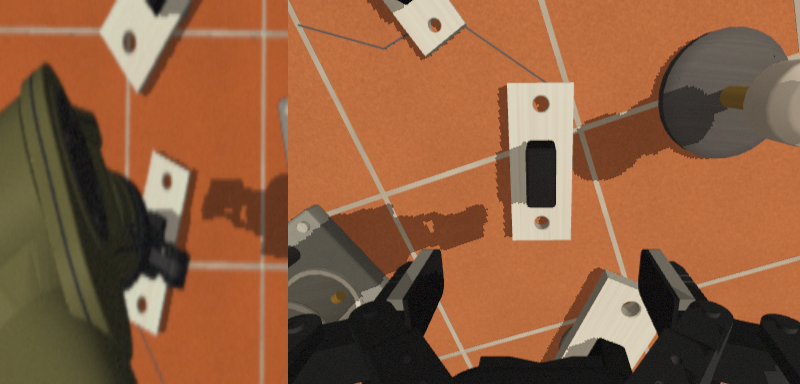

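The wrist view shows the middle-sized half's holes at (253,103) and (253.5,222), against predictions of (253,105) and (254,223). The bar is aligned between the jaws and the lamp is well clear, so I descend and grip.

```bash
python3 -m crank '[{"jaw":85,"x":1.4,"y":0,"z":0,"wx":0,"wy":0,"wz":0},{"jaw":85,"x":2.9,"y":0,"z":-0.02,"wx":0,"wy":0,"wz":0},{"jaw":85,"x":4.3,"y":0,"z":-0.02,"wx":0,"wy":0,"wz":0},{"jaw":85,"x":5.3,"y":0,"z":-0.02,"wx":0,"wy":0,"wz":0},{"jaw":85,"x":5.9,"y":0,"z":-0.02,"wx":0,"wy":0,"wz":0}]'
python3 -m crank '[{"jaw":85,"x":0,"y":0,"z":0,"wx":0,"wy":0,"wz":0},{"jaw":60,"x":0,"y":0,"z":0,"wx":0,"wy":0,"wz":0},{"jaw":40,"x":0,"y":0,"z":0,"wx":0,"wy":0,"wz":0},{"jaw":28,"x":0,"y":0,"z":0,"wx":0,"wy":0,"wz":0},{"jaw":15,"x":0,"y":0,"z":0,"wx":0,"wy":0,"wz":0}]' 60
python3 -m crank '[{"jaw":15,"x":0,"y":0,"z":0,"wx":0,"wy":0,"wz":0},{"jaw":15,"x":0,"y":0,"z":0,"wx":0,"wy":0,"wz":0},{"jaw":15,"x":0,"y":0,"z":0,"wx":0,"wy":0,"wz":0},{"jaw":15,"x":0,"y":0,"z":0,"wx":0,"wy":0,"wz":0},{"jaw":15,"x":0,"y":0,"z":0,"wx":0,"wy":0,"wz":0}]' 100
```

```text
t: 10.48
eef_pos: [0.4788, 0.2546, 0.0949]
tcp_rot: [-2.594, 1.566, -2.923]
ft_force: [-0.4, -0.3, 0.2]
gripper_width: 0.0852
t: 10.9
eef_pos: [0.4821, 0.2564, 0.1001]
tcp_rot: [1.117, 1.566, 0.789]
ft_force: [-0.2, 0.5, -0.0]
gripper_width: 0.0383
t: 11.32
eef_pos: [0.4819, 0.2561, 0.1]
tcp_rot: [1.034, 1.567, 0.706]
ft_force: [-0.0, -0.4, 6.9]
gripper_width: 0.0222
```

```bash
python3 -m crank '[{"jaw":15,"x":-0.6,"y":0,"z":0,"wx":0,"wy":0,"wz":0},{"jaw":15,"x":-2,"y":0,"z":0,"wx":0,"wy":0,"wz":0},{"jaw":15,"x":-3.6,"y":0,"z":0,"wx":0,"wy":0,"wz":0},{"jaw":15,"x":-5.2,"y":0,"z":0,"wx":0,"wy":0,"wz":0},{"jaw":15,"x":-6.8,"y":0,"z":0,"wx":0,"wy":0,"wz":0}]'
python3 - <<'E'
from h import *
plan([.5357,.0138,.27],105.6); o=bot.get_obs(); print(o['ft_force'],o['gripper_width'])
E
```

```text
t: 11.73
eef_pos: [0.4802, 0.2551, 0.2699]
tcp_rot: [2.643, 1.569, 2.315]
ft_force: [0.5, -0.0, -3.2]
gripper_width: 0.0226
shift [-0.01 -8.43  5.21] turn [-6.87 -0.01 -0.01] yaw 71.2 q [ 0.49  0.31 -0.16  1.1   0.    0.82]
[ 0.47197695 -0.04470595 -3.17874125] 0.022563860903138427
```

```bash
python3 -m crank '[{"jaw":15,"x":0,"y":-0.9,"z":0.6,"wx":-1.2,"wy":0,"wz":0},{"jaw":15,"x":0,"y":-2.2,"z":1.4,"wx":-2.6,"wy":0,"wz":0},{"jaw":15,"x":0,"y":-3.5,"z":2.2,"wx":-4,"wy":0,"wz":0},{"jaw":15,"x":0,"y":-4.8,"z":3,"wx":-5.4,"wy":0,"wz":0},{"jaw":15,"x":0,"y":-6.1,"z":3.8,"wx":-6.8,"wy":0,"wz":0}]'
python3 - <<'E'
from h import *
plan([.5357,.0138,.27],105.6)
E
```

```text
t: 12.15
eef_pos: [0.5206, 0.0839, 0.2682]
tcp_rot: [1.337, 1.569, 1.577]
ft_force: [0.7, 1.0, -2.1]
gripper_width: 0.0227
shift [-0.07 -2.87 -0.08] turn [-0.38  0.   -0.02] yaw 103.7 q [ 0.16  0.28 -0.2   1.09  0.   -0.08]
```

```bash
python3 -m crank '[{"jaw":15,"x":0,"y":-1,"z":0,"wx":-0.1,"wy":0,"wz":0},{"jaw":15,"x":0,"y":-2,"z":-0.1,"wx":-0.1,"wy":0,"wz":0},{"jaw":15,"x":0,"y":-2.75,"z":-0.1,"wx":-0.1,"wy":0,"wz":0},{"jaw":15,"x":0,"y":-2.75,"z":-0.1,"wx":-0.1,"wy":0,"wz":0},{"jaw":15,"x":0,"y":-2.75,"z":-0.1,"wx":-0.1,"wy":0,"wz":0}]'
python3 - <<'E'
from h import *
plan([.5357,.0138,.27],105.6); c,K,M,o=snap('wrist','w8'); s,_,_,_=snap('scene','s8')
e=o['eef_pos']; Rm=R.from_euler('xyz',o['tcp_rot']).as_matrix(); z=Rm[:,2]
for P in [e+[0,0,-.083]+.055*z,e+[0,0,-.083]-.055*z]: print('hole',proj(K,M,P).round(1))
C=np.array([.5357,.0138,.135]); ax=np.array([np.cos(.2723),np.sin(.2723),0])
for k in (1,-1): print('tip',proj(K,M,C+k*.055*ax).round(1))
cv2.imwrite('pics/v8.png',np.hstack([cv2.resize(s[110:230,180:270],(288,384),interpolation=2)[...,::-1],c[...,::-1]]))
E
```

```text
t: 12.57
eef_pos: [0.5342, 0.017, 0.2678]
tcp_rot: [1.604, 1.569, 1.844]
ft_force: [0.0, -0.0, -3.6]
gripper_width: 0.0225
shift [-0.09 -0.14  0.03] turn [-0.37 -0.   -0.03] yaw 103.7 q [ 0.03  0.29 -0.19  1.09  0.   -0.21]
hole [253.5 331. ]
hole [253.6 131.3]
tip [250.7 280.7]
tip [244.2 119.9]
```

View pics/v8.png

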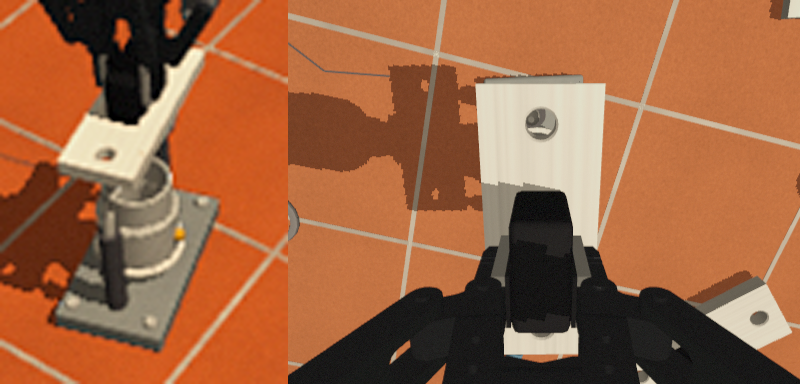

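The far hole is at (253,124), with the plate's far edge at row 83 and near edge at row 355. I fit the held plate's height and offset from those, and re-derive the dowel axis from w6.

```bash
python3 - <<'E'
from h import *
from scipy.optimize import least_squares
K,M=load('w6'); a,b=onz(K,M,255,118,.135),onz(K,M,255,279,.135); print('dowels',((a+b)/2).round(4),np.linalg.norm(a-b).round(4),'yaw',np.degrees(np.arctan2(*(a-b)[[1,0]])).round(2))
K,M=load('w8'); o=bot.get_obs(); e=o['eef_pos']; z=R.from_euler('xyz',o['tcp_rot']).as_matrix()[:,2]
f=lambda p:[proj(K,M,e+[0,0,-p[0]]+(s+p[1])*z)[1]-r for s,r in((-.0725,83),(-.055,124),(.0725,355))]
r=least_squares(f,[.083,0],x_scale=[.01,.01]);print('plate top below TCP',r.x.round(4),r.fun.round(1))
im=cv2.imread('pics/w8.png'); cv2.imwrite('pics/c8.png',cv2.resize(im[70:150,180:330],None,fx=5,fy=5,interpolation=2))
E
python3 -m crank '[{"jaw":15,"x":0.3,"y":-0.13,"z":0.03,"wx":-0.36,"wy":0,"wz":0},{"jaw":15,"x":0.6,"y":-0.13,"z":0.03,"wx":-0.36,"wy":0,"wz":0},{"jaw":15,"x":0.8,"y":-0.13,"z":0.03,"wx":-0.36,"wy":0,"wz":0},{"jaw":15,"x":0.8,"y":-0.13,"z":0.03,"wx":-0.36,"wy":0,"wz":0},{"jaw":15,"x":0.8,"y":-0.13,"z":0.03,"wx":-0.36,"wy":0,"wz":0}]'
python3 - <<'E'
from h import *
plan([.5357,.0138,.25],105.6); c,K,M,o=snap('wrist','w9'); s,_,_,_=snap('scene','s9')
C=np.array([.5357,.0138,.135]); ax=np.array([np.cos(.2723),np.sin(.2723),0])
for k in (1,-1): print('tip',proj(K,M,C+k*.055*ax).round(1))
cv2.imwrite('pics/v9.png',np.hstack([cv2.resize(s[110:230,180:270],(300,400),interpolation=2)[...,::-1],cv2.resize(c[80:160,205:305],(500,400),interpolation=2)[...,::-1]]))
E
```

```text
dowels [0.5356 0.0132 0.135 ] 0.1109 yaw 15.56
plate top below TCP [ 0.0805 -0.0037] [-0.2  0.2 -0. ]
t: 13.08
eef_pos: [0.5354, 0.0156, 0.2476]
tcp_rot: [1.929, 1.569, 2.203]
ft_force: [-0.0, -0.5, -2.4]
gripper_width: 0.0225
shift [-0.09 -0.07 -0.01] turn [ 0.02 -0.01 -0.02] yaw 105.7 q [ 0.03  0.31 -0.22  1.04  0.   -0.25]
tip [250.4 297.9]
tip [250.2 122.9]
```

View pics/v9.png

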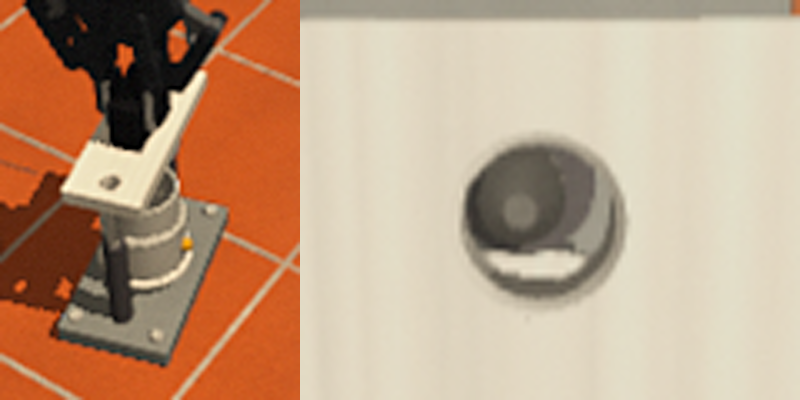

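Through the hole, the dowel tip is at (248.6,121.6) and the hole centre at (253.6,124). I compute the offset between them.

```bash
python3 - <<'E'
from h import *
K,M=load('w9'); o=bot.get_obs(); e=o['eef_pos']; Rm=R.from_euler('xyz',o['tcp_rot']).as_matrix()
for d in (.0805,.083):
    h=onz(K,M,253.6,124,e[2]-d); t=onz(K,M,248.6,121.6,.135); print('shift units',((t-h)@Rm/.025).round(3), 'hole rel tcp mm',((h-e)@Rm*1000).round(1))
print('tip',t.round(4),'press ctr by tip',(t+.055*np.array([np.cos(.2716),np.sin(.2716),0])).round(4))
im=cv2.imread('pics/w9.png')
E
```

```text
shift units [ 1.313 -0.103  0.116] hole rel tcp mm [ 80.4   0.2 -59.4]
shift units [ 1.213 -0.103  0.104] hole rel tcp mm [ 82.9   0.2 -59.1]
tip [ 0.4823 -0.002   0.135 ] press ctr by tip [0.5353 0.0128 0.135 ]
```

```bash
python3 -m crank '[{"jaw":15,"x":0,"y":-0.1,"z":0.11,"wx":0,"wy":0,"wz":0},{"jaw":15,"x":0.2,"y":-0.1,"z":0.11,"wx":0,"wy":0,"wz":0},{"jaw":15,"x":0.4,"y":-0.1,"z":0.11,"wx":0,"wy":0,"wz":0},{"jaw":15,"x":0.6,"y":-0.1,"z":0.11,"wx":0,"wy":0,"wz":0},{"jaw":15,"x":0.6,"y":-0.1,"z":0.11,"wx":0,"wy":0,"wz":0}]'
python3 - <<'E'
from h import *
plan([.5357,.0138,.25],105.6); c,K,M,o=snap('wrist','w10'); s,_,_,_=snap('scene','s10'); print(o['eef_pos'])
cv2.imwrite('pics/v10.png',np.hstack([cv2.resize(s[110:230,180:270],(300,400),interpolation=2)[...,::-1],cv2.resize(c[80:160,205:305],(500,400),interpolation=2)[...,::-1]]))
E
```

```text
t: 13.6
eef_pos: [0.5384, 0.0133, 0.2317]
tcp_rot: [2.28, 1.568, 2.553]
ft_force: [1.0, -0.6, -1.9]
gripper_width: 0.0223
shift [-0.73  0.05 -0.1 ] turn [ 0.01 -0.02 -0.02] yaw 105.7 q [ 0.02  0.32 -0.24  1.01  0.   -0.25]
[0.53842273 0.01325883 0.23167994]
```

The picture viewer is used up, so I go on with numbers.

```bash
python3 - <<'E'
from h import *
for n in ('w9','w10'):
    im=cv2.imread(f'pics/{n}.png'); K,M=load(n); g=cv2.cvtColor(im,cv2.COLOR_BGR2GRAY)
    k=np.zeros_like(g); k[97:155,225:285]=(g[97:155,225:285]<175)*255
    c=max(cv2.findContours(k,0,2)[0],key=cv2.contourArea); c=cv2.convexHull(c); el=cv2.fitEllipse(c); print(n,'hole',np.round(el[0],1),np.round(el[1],1))
    ax=np.array([np.cos(.2716),np.sin(.2716),0]); print('tip pred',proj(K,M,np.array([.4823,-.002,.135])).round(1))
u,v=map(int,el[0]); print(g[v-13:v+14,u-13:u+14])
E
```

```text
w9 hole [253.3 123.8] [32.5 33.4]
tip pred [248.6 121.6]
w10 hole [253.3 123.7] [32.7 33.4]
tip pred [254.4 121. ]
[[211 206 203 197 165 142  97  70  79  86  88  89  89  91  94  92  90  91
   98 114 143 162 167 183 207 216 218]
 [205 200 199 167 103  58  61  77  83  87  90  90  91  91  94  95  93  92
   89  87 103 130 160 159 178 201 216]
 [201 200 158 103  61  56  64  84  81  87  90  92  90  95  95  93  94  95
   91  89  88  92 125 145 156 172 201]
 [199 159  88  58  58  56  71  80  85  87  92  92  94  95  96  98  97  94
   92  89  89  85  88  96 152 157 172]
 [172  90  56  58  54  56  82  83  88  86  92  94  96  96  99 100  97  96
   89  89  90  86  85  68 114 151 155]
 [109  60  56  57  58  55  82  85  85  87  90  95  97  95  99  99  98  93
   93  91  89  87  85  68  66 123 150]
 [ 61  57  59  57  58  59  79  81  86  87  91  96  99 100 101  99  98  92
   91  90  89  87  85  72  61  75 132]
 [ 58  57  56  55  54  67  79  83  85  92  93  93  98  99  98 101  96  93
   90  91  90  87  83  77  57  56 120]
 [ 56  53  57  53  58  70  78  82  86  88  94  95 103 116 115 114 108 102
   92  
[... 1366 characters left out ...]
 129 101 108  97 102]
 [138 134 135 170 194 197 201 203 204 207 196 197 194 194 168 193 197 199
  202 201 203 205 165 107  96  94 129]
 [137 137 140 182 214 214 213 215 216 215 217 217 218 217 210 218 220 219
  218 218 217 192 139  99  95 115 150]
 [167 135 133 151 182 213 214 216 216 215 217 217 217 218 217 219 220 219
  219 219 192 137  99  98 107 147 158]
 [196 165 133 111 123 162 174 175 178 178 179 216 217 217 218 218 221 220
  194 170 136 103  98 109 147 159 160]
 [205 197 152 101  97  98 113 112 121 128 128 173 176 172 172 189 181 170
  134 104 101 101 110 149 161 161 180]
 [206 206 192 158 117  99  96  98 103 107 107 112 112 109 106 131 115 102
  101 100 101 126 152 164 164 173 208]]
```

```bash
python3 - <<'E'
from h import *
K,M=load('w10'); e=np.array([.5384,.0133,.2317]); Rm=R.from_euler('xyz',[2.28,1.568,2.553]).as_matrix()
for d in (.0805,.083):
    h=onz(K,M,253.3,123.7,e[2]-d); t=onz(K,M,254.7,121.3,.135); print('shift mm',((t-h)@Rm*1000).round(1))
E
```

```text
shift mm [16.2  0.7  0.9]
shift mm [13.7  0.7  0.6]
```

```bash
python3 -m crank '[{"jaw":15,"x":0.15,"y":0.03,"z":0.03,"wx":0,"wy":0,"wz":0},{"jaw":15,"x":0.3,"y":0.03,"z":0.03,"wx":0,"wy":0,"wz":0},{"jaw":15,"x":0.5,"y":0.03,"z":0.03,"wx":0,"wy":0,"wz":0},{"jaw":15,"x":0.6,"y":0.03,"z":0.03,"wx":0,"wy":0,"wz":0},{"jaw":15,"x":0.6,"y":0.03,"z":0.03,"wx":0,"wy":0,"wz":0}]' 110
python3 -m crank '[{"jaw":15,"x":0.1,"y":0,"z":0,"wx":0,"wy":0,"wz":0},{"jaw":15,"x":0.2,"y":0,"z":0,"wx":0,"wy":0,"wz":0},{"jaw":15,"x":0.3,"y":0,"z":0,"wx":0,"wy":0,"wz":0},{"jaw":15,"x":0.3,"y":0,"z":0,"wx":0,"wy":0,"wz":0},{"jaw":15,"x":0.3,"y":0,"z":0,"wx":0,"wy":0,"wz":0}]'
```

```text
t: 14.12
eef_pos: [0.5392, 0.0143, 0.2172]
tcp_rot: [2.037, 1.569, 2.31]
ft_force: [-0.8, -0.8, -3.8]
gripper_width: 0.0222
t: 14.53
eef_pos: [0.5397, 0.0143, 0.2105]
tcp_rot: [1.302, 1.569, 1.576]
ft_force: [1.1, -0.8, -2.3]
gripper_width: 0.0223
```

The dowels are engaged with negligible side force. Next I press down in small steps.

```bash
python3 -m crank '[{"jaw":15,"x":0.05,"y":0,"z":0,"wx":0,"wy":0,"wz":0},{"jaw":15,"x":0.1,"y":0,"z":0,"wx":0,"wy":0,"wz":0},{"jaw":15,"x":0.15,"y":0,"z":0,"wx":0,"wy":0,"wz":0},{"jaw":15,"x":0.15,"y":0,"z":0,"wx":0,"wy":0,"wz":0},{"jaw":15,"x":0.15,"y":0,"z":0,"wx":0,"wy":0,"wz":0}]'
python3 -m crank '[{"jaw":15,"x":0.05,"y":0,"z":0,"wx":0,"wy":0,"wz":0},{"jaw":15,"x":0.1,"y":0,"z":0,"wx":0,"wy":0,"wz":0},{"jaw":15,"x":0.15,"y":0,"z":0,"wx":0,"wy":0,"wz":0},{"jaw":15,"x":0.15,"y":0,"z":0,"wx":0,"wy":0,"wz":0},{"jaw":15,"x":0.15,"y":0,"z":0,"wx":0,"wy":0,"wz":0}]'
```

```text
t: 14.95
eef_pos: [0.54, 0.0143, 0.2075]
tcp_rot: [0.742, 1.569, 1.015]
ft_force: [-0.7, -1.1, 1.6]
gripper_width: 0.0225
t: 15.37
eef_pos: [0.54, 0.0143, 0.2039]
tcp_rot: [0.659, 1.569, 0.932]
ft_force: [-1.4, 0.0, 6.8]
gripper_width: 0.0226
```

```bash
python3 -m crank '[{"jaw":15,"x":0.05,"y":0,"z":0,"wx":0,"wy":0,"wz":0},{"jaw":15,"x":0.1,"y":0,"z":0,"wx":0,"wy":0,"wz":0},{"jaw":15,"x":0.14,"y":0,"z":0,"wx":0,"wy":0,"wz":0},{"jaw":15,"x":0.14,"y":0,"z":0,"wx":0,"wy":0,"wz":0},{"jaw":15,"x":0.14,"y":0,"z":0,"wx":0,"wy":0,"wz":0}]'
python3 -m crank '[{"jaw":15,"x":0.03,"y":0,"z":0,"wx":0,"wy":0,"wz":0},{"jaw":15,"x":0.06,"y":0,"z":0,"wx":0,"wy":0,"wz":0},{"jaw":15,"x":0.06,"y":0,"z":0,"wx":0,"wy":0,"wz":0},{"jaw":15,"x":0.06,"y":0,"z":0,"wx":0,"wy":0,"wz":0},{"jaw":15,"x":0.06,"y":0,"z":0,"wx":0,"wy":0,"wz":0}]'
```

```text
t: 15.78
eef_pos: [0.54, 0.0143, 0.201]
tcp_rot: [0.497, 1.568, 0.77]
ft_force: [-3.9, -0.6, 9.2]
gripper_width: 0.0224
t: 16.2
eef_pos: [0.54, 0.0143, 0.2001]
tcp_rot: [0.405, 1.568, 0.679]
ft_force: [-3.8, -1.3, 14.1]
gripper_width: 0.0226
```

```bash
python3 -m crank '[{"jaw":15,"x":0.02,"y":0,"z":0,"wx":0,"wy":0,"wz":0},{"jaw":15,"x":0.04,"y":0,"z":0,"wx":0,"wy":0,"wz":0},{"jaw":15,"x":0.04,"y":0,"z":0,"wx":0,"wy":0,"wz":0},{"jaw":15,"x":0.04,"y":0,"z":0,"wx":0,"wy":0,"wz":0},{"jaw":15,"x":0.04,"y":0,"z":0,"wx":0,"wy":0,"wz":0}]'
python3 - <<'E'
from h import *
c,K,M,o=snap('wrist','w11'); snap('scene','s11'); o=bot.get_obs();print(o['eef_pos'],o['ft_force'],o['torque'],np.degrees(np.arccos(-R.from_euler('xyz',o['tcp_rot']).as_matrix()[2,0])))
g=cv2.cvtColor(cv2.imread('pics/w11.png'),cv2.COLOR_BGR2GRAY); k=np.zeros_like(g); k[97:155,225:285]=(g[97:155,225:285]<175)*255
c=cv2.convexHull(max(cv2.findContours(k,0,2)[0],key=cv2.contourArea)); el=cv2.fitEllipse(c); print('hole',el)
print('tip pred',proj(K,M,np.array([.4823,-.002,.135])).round(1),'d10 pred',proj(K,M,np.array([.4823,-.002,.125])).round(1))
u,v=map(int,el[0]); print(g[v-22:v+20:2,u-20:u+21:2])
E
```

```text
t: 16.62
eef_pos: [0.5399, 0.0143, 0.2]
tcp_rot: [0.286, 1.568, 0.559]
ft_force: [-5.9, 0.3, 18.9]
gripper_width: 0.0223
[0.53992582 0.01432509 0.20002362] [-5.98838006 -0.35816174 19.65262534] [-0.00240159  1.45534547 -0.01315164] 0.18443867270015651
hole ((248.552734375, 121.99942779541016), (32.91157531738281, 46.35251235961914), 105.23686981201172)
tip pred [253.6 125.4] d10 pred [253.5 122.2]
[[217 214 211 214 213 213 214 216 215 216 218 217 218 219 219 218 218 215
  215 218 219]
 [215 214 211 213 215 213 215 216 216 216 218 218 219 218 218 218 218 216
  216 218 219]
 [215 213 211 214 214 213 214 215 217 216 218 218 219 219 219 218 217 216
  215 218 219]
 [216 214 211 213 214 212 215 215 215 216 217 218 218 217 218 218 217 215
  216 217 220]
 [215 214 211 213 179 171 176 213 214 204 194 189 181 182 183 197 216 216
  215 217 219]
 [216 180 208 211 147 136 136 132 110 139 111  99  86 101 113 142 165 192
  214 217 220]
 [215 147 135 137 136 138 119 112  69  76  84  91  92  96 105 112 120 148
  171 216 220]
 [179 141 135 138 136 123 112  66  62  85  89  90  94 107 114 119 122 113
  
[... 470 characters left out ...]
2 211 133  72  55  94  77  82  87 192 193 190 192 184 156 147
  140  72 143]
 [216 213 211 211 135  91  88  96  76  79  82 189 190 191 192 180 150 144
  124  88 149]
 [216 213 211 212 209 146 127  99  85  75  75 105 189 192 193 149 139 134
   87  92 149]
 [216 213 211 212 210 200 138 119  76  63  72  75  99 122 120 123 127  81
   96 128 166]
 [215 213 212 212 213 208 166 132  91  54  59  73  86  94 103  95  88  97
  106 157 212]
 [216 214 211 212 213 210 205 163 115  93  85  81  70  77  88  93  99 122
  161 181 219]
 [215 214 211 212 213 213 207 205 172 118  98 100  98 101 101 102 125 167
  181 217 220]
 [215 214 211 212 213 212 212 212 199 191 175 156 138 136 161 165 170 200
  214 217 220]]
```

The plate has met the shoulder (z stops at 0.200 while the force climbs). However, a −6 N side force and a 1.5 N·m moment show the hole rubbing on a dowel about 1 mm off. I back off slightly, shift and press again.

```bash
python3 -m crank '[{"jaw":15,"x":-0.1,"y":0,"z":0,"wx":0,"wy":0,"wz":0},{"jaw":15,"x":-0.2,"y":0,"z":-0.03,"wx":0,"wy":0,"wz":0},{"jaw":15,"x":-0.2,"y":0,"z":-0.06,"wx":0,"wy":0,"wz":0},{"jaw":15,"x":-0.2,"y":0,"z":-0.06,"wx":0,"wy":0,"wz":0},{"jaw":15,"x":-0.2,"y":0,"z":-0.06,"wx":0,"wy":0,"wz":0}]'
python3 - <<'E'
from h import *
o=bot.get_obs();print(o['ft_force'],o['torque'],o['eef_pos'])
E
python3 -m crank '[{"jaw":15,"x":0.05,"y":0,"z":0,"wx":0,"wy":0,"wz":0},{"jaw":15,"x":0.1,"y":0,"z":0,"wx":0,"wy":0,"wz":0},{"jaw":15,"x":0.15,"y":0,"z":0,"wx":0,"wy":0,"wz":0},{"jaw":15,"x":0.2,"y":0,"z":0,"wx":0,"wy":0,"wz":0},{"jaw":15,"x":0.2,"y":0,"z":0,"wx":0,"wy":0,"wz":0}]'
python3 - <<'E'
from h import *
o=bot.get_obs();print(o['ft_force'],o['torque'],o['eef_pos'])
c,K,M,o=snap('wrist','w12'); K9,M9=load('w9')
g=cv2.cvtColor(c,cv2.COLOR_RGB2GRAY)
print(g[102:148:2,234:276:2])
E
```

```text
t: 17.13
eef_pos: [0.5397, 0.0142, 0.2037]
tcp_rot: [0.251, 1.566, 0.524]
ft_force: [-1.1, 1.5, 7.1]
gripper_width: 0.0223
[-1.08245987  1.53171769  7.13504769] [ 0.1948795   0.3806104  -0.03367596] [0.53972618 0.01421185 0.20367142]
t: 17.55
eef_pos: [0.5397, 0.0142, 0.2]
tcp_rot: [0.175, 1.565, 0.449]
ft_force: [-2.9, 0.2, 16.1]
gripper_width: 0.0225
[-2.90633062  0.16574445 16.08371447] [0.17389607 0.97809866 0.02107572] [0.53973599 0.0141814  0.20003133]
[[212 214 213 214 216 216 217 217 217 220 218 218 218 218 216 215 218 219
  222 221 220]
 [213 213 213 214 216 216 216 217 216 218 218 218 219 218 216 215 217 219
  221 220 220]
 [212 213 210 213 215 216 216 208 203 193 196 200 217 218 215 214 218 219
  220 220 218]
 [213 146 136 136 175 169 188 163 148 136 144 140 168 181 206 214 217 219
  220 220 218]
 [174 147 137 131 112  95  71  85  87  91  93 101 109 124 161 198 218 219
  220 221 218]
 [136 136 133 111  86  55  82  89  88  93 101 106 113 119 129 157 200 220
  220 220 218]
 [136 137 115  90  57  68  85  88  92  96 108 114 119 124 126  83 154 218
  221 220 219]
 [137 128 107 
[... 710 characters left out ...]
7 139 134  71  57  70  80  90  96 111 117 106  89  96 151 193
  220 219 218]
 [211 212 208 197 133 116  78  61  63  71  79  77  87  95  99 151 161 218
  220 220 218]
 [212 213 212 205 196 128 107  99  93  93  99  97  98  99 157 164 208 219
  220 220 218]
 [212 214 212 211 204 196 165 105 102 103 100 101 131 160 167 205 218 220
  220 220 217]
 [210 214 213 212 214 208 199 194 187 180 180 181 175 202 213 215 218 220
  220 219 218]
 [212 214 212 212 214 214 214 213 211 208 210 211 216 215 213 213 218 220
  220 219 218]
 [212 213 212 213 215 214 215 217 217 217 217 218 216 216 214 213 217 220
  221 219 220]
 [212 213 212 211 215 214 215 217 217 218 218 217 218 215 213 215 217 219
  220 219 218]]
```

The side force has halved, but the moment suggests the −x side sits a touch low. I try a small levelling turn (+0.5° about tool y) and push a little more.

```bash
python3 -m crank '[{"jaw":15,"x":0,"y":0,"z":0,"wx":0,"wy":0.04,"wz":0},{"jaw":15,"x":0,"y":0,"z":0,"wx":0,"wy":0.08,"wz":0},{"jaw":15,"x":0,"y":0,"z":0,"wx":0,"wy":0.12,"wz":0},{"jaw":15,"x":0,"y":0,"z":0,"wx":0,"wy":0.12,"wz":0},{"jaw":15,"x":0,"y":0,"z":0,"wx":0,"wy":0.12,"wz":0}]'
python3 - <<'E'
from h import *
o=bot.get_obs();print(o['ft_force'],o['torque'],o['eef_pos'],R.from_euler('xyz',o['tcp_rot']).as_matrix()[:,0])
E
python3 -m crank '[{"jaw":15,"x":0.03,"y":0,"z":0,"wx":0,"wy":0.04,"wz":0},{"jaw":15,"x":0.06,"y":0,"z":0,"wx":0,"wy":0.08,"wz":0},{"jaw":15,"x":0.06,"y":0,"z":0,"wx":0,"wy":0.12,"wz":0},{"jaw":15,"x":0.06,"y":0,"z":0,"wx":0,"wy":0.12,"wz":0},{"jaw":15,"x":0.06,"y":0,"z":0,"wx":0,"wy":0.12,"wz":0}]'
python3 - <<'E'
from h import *
o=bot.get_obs();print(o['ft_force'],o['torque'],o['eef_pos'],R.from_euler('xyz',o['tcp_rot']).as_matrix()[:,0])
E
```

```text
t: 18.02
eef_pos: [0.5403, 0.0144, 0.2001]
tcp_rot: [2.836, 1.567, 3.11]
ft_force: [-3.0, 0.9, 15.7]
gripper_width: 0.0224
[-3.02319149  0.86076987 15.74716531] [0.39761746 0.38982837 0.01174693] [0.54031967 0.01437259 0.20011728] [-3.73009997e-03  1.19288751e-04 -9.99993036e-01]
t: 18.43
eef_pos: [0.5409, 0.0145, 0.2002]
tcp_rot: [3.061, 1.559, -2.948]
ft_force: [-4.9, 0.7, 24.1]
gripper_width: 0.0225
[-4.93733092  0.73876777 24.09000885] [ 0.49625235  0.47580643 -0.03930827] [0.54088716 0.01449936 0.2001638 ] [-0.01141617 -0.00223322 -0.99993234]
```

The load is now balanced: the reaction is centred within a few mm, at 24 N and a steady z of 0.200. I do one last numeric check that the bystanders are still, then hand in.

```bash
python3 - <<'E'
from h import *
s,K,M,o=snap('scene','s13'); a=cv2.imread('pics/s0.png') if 0 else cv2.imread('pics/scene0.png'); d=cv2.absdiff(a,s[...,::-1]).max(2)
for n,(u0,v0,u1,v1) in dict(spoon=(140,230,210,290),ring=(105,172,135,195),lamp=(355,185,425,270)).items(): print(n,(d[v0:v1,u0:u1]>40).mean().round(4))
# white plate in scene: predicted visible corners of top face (z=.117) vs whiteness just inside/outside
ax=np.array([np.cos(.2716),np.sin(.2716),0]);ay=np.array([-ax[1],ax[0],0]);C=np.array([.5353,.0128,.117]); g=cv2.cvtColor(s,cv2.COLOR_RGB2HSV)
pts=np.array([proj(K,M,C+i*.0725*ax+j*.028*ay) for i,j in((1,1),(1,-1),(-1,-1),(-1,1))]); print(pts.round(1).tolist())
k=((g[...,1]<70)&(g[...,2]>150)).astype(np.uint8)*255; k[:120]=0;k[230:]=0;k[:,:180]=0;k[:,270:]=0
c=max(cv2.findContours(k,0,2)[0],key=cv2.contourArea); print(cv2.boundingRect(c),cv2.approxPolyDP(cv2.convexHull(c),2,True)[:,0].tolist())
o=bot.get_obs(); print(o['t'],o['ft_force'],o['torque'],o['eef_pos'])
E
```

```text
spoon 0.0
ring 0.0232
lamp 0.0
[[220.5, 186.3], [198.1, 180.9], [219.9, 141.4], [240.2, 145.8]]
(200, 147, 41, 41) [[240, 148], [236, 176], [231, 183], [221, 187], [200, 183], [207, 168]]
18.4833 [-5.00858398  0.76024755 23.21171423] [0.53214629 0.51388744 0.03511629] [0.54087445 0.01450278 0.20017034]
```

```bash
python3 -c "
from plant import bot
print(bot.sign_off())"
```

```text
the job is handed in; nothing more can be done
None
```

The job is done and handed in at about 18.5 s. I nested the basket in the chamber and let go of it, then fitted the middle-sized upper half over both dowels. It was still pressed shut when I handed in.

**Checks that agreed**
- **Basket:** after release, the pictures showed it standing straight on the chamber's rim, within about 1 mm of where it should be.
- **Closing:** the arm sank about 8 mm from first contact and then stopped at z = 0.200 m. It stayed there while the push rose from 14 to 24 N, so the plate had met the shoulders; closing alone takes about 12 N.
- **Plate position:** its corners in the last scene image lie within about 2 px (around 4–5 mm) of the shut position.
- **Spoon and lamp:** the images show no change.

**Less clean**
- **Side force:** about 5 N remains, so a hole is probably rubbing a dowel lightly. The first press was lopsided; I eased off, shifted about 1.5 mm and turned the tool about 1° to level it. The load is now balanced along the line of the dowels, though a moment of about 0.5 N·m remains the other way.
- **Spare ring:** about 2% of the pixels around it changed. I took that for a shadow and did not check further, though the arm never went near it.
- **Last joint:** it ran to the end of its range once on the way to the upper half, which tilted the empty tool for a moment. I took the opposite grasp instead.
- **Pictures:** I used all 12 views before the final press, so the last checks are numbers only.

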